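Invert the tumbler onto the keyed drying stand

ROBOT

A 6-joint arm with a two-finger parallel gripper is mounted at the origin on the work surface. World frame = base frame: x ahead of the robot, y to its left, z up, the work surface at z = 0. Lengths are in m, angles in rad, forces in N, time in s.
With the tool pointing down it reaches from about 0.3 to 0.875 m from the base axis. Payload 6.4 kg.
Tool frame: the origin (TCP) lies at the very end of the fingers, on their centre line; the grasp point (between the pads) lies 19 mm behind it; x points along the fingers, z is the direction in which the jaws open and shut, and the axes are right-handed (so a half turn about x gives the same grasp; the last joint's range is limited). The gripper opens to 85 mm and grips with 20 to 120 N. Pads are 22 mm wide; open, the fingers measure 114 mm over their backs; the gripper's body (76 mm by 85 mm) begins 54 mm behind the grasp point. The pads swing forward as they close: fully open they stand 13 mm farther back than shut.
Start: joints at [1.117, 0.181, 1.607, -0, 1.354, -0.206], TCP at [0.141, 0.557, 0.231] pointing down, gripper open.
Joint ranges: [-2.99, 2.99], [-0.89, 2.07], [0.3, 2.58], [-1.14, 4.28], [0, 2.63], [-3.12, 3.12]. Speed limits (rad/s): [2.57, 2.57, 3.01, 3.14, 3.14, 3.14].

INTERFACE

Orientations are given as a unit quaternion [x, y, z, w].
In Python, from bench import * gives the robot as it stands.
- The arm moves only by the tool carry_out, never from a script. Its arguments are lists of equal length, an entry for each row: "dp": the shift along the tool's x, y, z in cm, a list of three; "rotation": the turn, a rotation vector about the tool's x, y, z in rad, a list of three; "gripper": the opening, from 0 (shut) to 1 (fully open). A call has 1 to 12 rows; each row is the pose to reach, as a shift and turn from the pose commanded when the call began, along the tool's axes at that moment; what a row does not reach only later rows make up. A row lasts 1/8 s, in which the tool goes at most 62.5 mm and 10.7 degrees, less where a joint would pass 70% of its speed; a pose out of reach is approached as far as the arm can. A call with a gripper value outside its range is refused whole. The fingers move at their own pace and stop on an object; "grip_force" is the grip in N (left out, the last holds). Time passes only in rows, so rows that repeat a pose let the fingers close. It gives the time, the measured TCP pose, the force and the opening at its end, in the units of the state.
- get_obs(): the state, without advancing time (a new reading comes with each control period).
- capture(name): name is "side" or "top" or "wrist"; returns the picture (384x512x3 uint8, blue, green, red); there is no depth.
- calibration(name): a dict with "K" (3x3 intrinsics, pixels), "world_from_camera" (4x4, takes a point from camera to world coordinates); the wrist camera has in their place "tool_from_camera" (4x4, takes a point from camera to tool coordinates, whose origin is the TCP and whose axes are the tool frame's). Camera axes: x right, y down, z forward; pixel columns grow to the right and rows downward; lengths in m; the calibration is good to about 2 mm. A picture is of the moment at which its call begins: read the wrist's pose just before it. calibration takes no time and is no camera call.
- hand_in(): hands the job in, once; it reports no verdict.
The state is a dict: "t": time; "joint_positions": joint angles; "qvel": joint speeds; "tau": joint torques, N m; "eef_pos": TCP position; "orientation": TCP orientation; "wrist_force": force on the tool from outside, world axes, zero at the start; "torque": the same for the moment, N m; "grip_width": finger opening in m.
Only numpy, scipy, OpenCV 4.12 (cv2) and the standard library are available. Lean on these libraries where they do the work, as an engineer would, in place of code of your own. Each camera call takes 0.05 s, during which the arm holds its last target. There are 200 camera calls.

TASK

Take the metal tumbler that lies on its side on the soap dish, turn it upside down over the tapered post of the drying stand, and seat it fully home: the notches in its rim must drop over the lugs around the post so that the whole rim rests flush on the stand's foot. Leave it standing there, released, and do not disturb the bowl, the compact mirror or the earring rack.

Things in the scene. Friction and masses are not known exactly. Their poses are not given: they have to be found in the camera images.
- tumbler: Loose aluminium tumbler, a straight cylinder 58 mm outside, 52 mm inside, 95 mm tall, 0.1 to 0.2 kg, closed at one end. Origin: centre of the outer face of the closed end; z runs along its axis from the closed end to the mouth. It starts lying on the soap dish's two ribs, mouth roughly towards the robot, axis 41 mm above the table.
- mouth (a point): Centre of the tumbler's mouth, 95 mm from its origin along its z axis, same axes. The rim here (3 mm thick) has three equal notches, each 11 mm wide and 11 mm deep, 120 degrees apart, the first on the tumbler's own +x side.
- stand: Light wooden drying stand, fixed to the table. Origin: centre of the underside of its round foot (110 mm diameter, 15 mm thick), z up. From the foot's middle rises a round post: 49.4 mm diameter for the first 22 mm above the foot, then a cone narrowing to 20 mm diameter at 52 mm above the foot, then straight, with a chamfered tip.
- foot_top (a point): Centre of the flat top of the stand's foot, on the post's axis. Three fixed steel lugs stand on it around the post, 120 degrees apart, 8 mm high, 8 mm wide, reaching out to 37 mm from the axis (past the tumbler's rim). Their angle about the post differs every time and is not told by this or the stand's pose: find it by sight or by touch.
- home (a point): Where the tumbler's closed end is when home: on the post's axis, 110 mm above the stand's origin. With the notches off the lugs the inverted tumbler stands stably on them, 8 mm higher. Turned about the post until notches meet lugs (at most 60 degrees either way, slack about 3 degrees each side) it can drop the 8 mm.
- post_tip (a point): Tip of the drying stand's post, on its axis, 87 mm above the stand's origin.
- dish: White porcelain soap dish, fixed to the table, 115 x 80 mm, rim 9 mm high; origin: centre of its underside. Two ribs, tops 15 mm above the table, run along its x axis at y = -16 and +16 mm (each 6 mm wide) and cradle the tumbler.
- bowl: Red clay bowl of bobby pins, 90 mm diameter, 35 mm high, loose; origin: centre of its underside. Bystander.
- compact: Closed round silver compact mirror, 72 mm diameter, 14 mm thick, loose, lying flat; origin: centre of its underside. Bystander.
- rack: Clear acrylic earring rack, base 70 x 160 mm, 83 mm high, loose; origin: centre of its underside. Bystander.
Things that resemble listed ones, but are neither listed nor needed, are in the scene too. There is more than one size of the tumbler; the job needs the smaller. Several things have the shape of the stand; the one meant has the colours described above.

How it is judged:
By the outcome, as a careful person would: the job done as asked, in the order asked, and still so for the second after the job is handed in, with the robot touching nothing.
It also fails if it takes over 61 s, if anything falls off the work surface, if the arm or the gripper's body presses on something with over 40 N, if the wrist force passes 120 N, or if a joint passes its speed limit or range.

## Working session

There is one attempt and no reset: what is moved stays moved. The work goes in short steps, Python scripts to look and compute and a tool call to move; the robot and the scene stay as the last step left them, time stands still between calls to the robot, and variables do not carry over. Pictures are saved under pics/ and viewed, about 8 in all and at most 12, crops included, and the job is handed in when it is done.

Besides the shell and the picture viewer there is one more tool, called as a command line: name --argument value ..., lists and objects as JSON in quotes. carry_out: Moves the arm, as the interface text tells. Its arguments: {"type":"object","properties":{"dp":{"type":"array","items":{"type":"array","items":{"type":"number"}}},"rotation":{"type":"array","items":{"type":"array","items":{"type":"number"}}},"gripper":{"type":"array","items":{"type":"number"}},"grip_force":{"type":"number"}},"required":["dp","rotation","gripper"]}

```bash
ls; mkdir -p pics; python3 - <<'E'
from bench import *
import cv2
o=get_obs();print(o)
for n in("top","side"):
    cv2.imwrite(f"pics/{n}0.png",capture(n));c=calibration(n);print(n,c["K"],c["world_from_camera"])
print(calibration("wrist"))
E
```

```text
pics
{'t': 0.0, 'joint_positions': array([ 1.11671428e+00,  1.81537190e-01,  1.60803051e+00,  1.20473349e-05,
        1.35381918e+00, -2.06325267e-01]), 'qvel': array([ 0.00046263,  0.00038588,  0.00012555,  0.00022919,  0.00043646,
       -0.00060281]), 'tau': array([-8.89229723e-04, -4.44873869e+01, -3.51331115e+01, -3.15723782e-04,
        9.26148175e-03,  2.88216904e-05]), 'eef_pos': array([0.14074565, 0.55692177, 0.23037546]), 'orientation': array([-0.43466179,  0.55852127,  0.43411149,  0.55737809]), 'wrist_force': array([-1.25346648,  0.13418126,  0.13440557]), 'torque': array([ 0.00392163,  0.04835173, -0.08338434]), 'grip_width': 0.08521037262055467}
top [[435.12409918   0.         253.05545571]
 [  0.         435.12409918 191.38698958]
 [  0.           0.           1.        ]] [[-0.0168385  -0.99329981  0.11433266  0.44541921]
 [-0.99985731  0.01657326 -0.00327017  0.00963187]
 [ 0.0013534  -0.11437141 -0.99343714  0.98614004]
 [ 0.          0.          0.          1.        ]]
side [[370.8682476    0.         255.56999071]
 [  0.         370.8682476  193.87409288]
 [  0.           0.           1.        ]] [[-0.99935264 -0.0139396   0.0331662   0.51342128]
 [-0.03353551  0.69472938 -0.71848901  0.63993503]
 [-0.01302609 -0.71913613 -0.69474711  0.72490422]
 [ 0.          0.          0.          1.        ]]
{'K': array([[342.47192543,   0.        , 259.44433179],
       [  0.        , 342.47192543, 195.037844  ],
       [  0.        ,   0.        ,   1.        ]]), 'tool_from_camera': array([[ 6.30601617e-04, -3.25803431e-01,  9.45437320e-01,
        -1.41931019e-01],
       [-1.49298360e-03, -9.45436761e-01, -3.25802243e-01,
         8.46352746e-02],
       [ 9.99998687e-01, -1.20607099e-03, -1.08261313e-03,
         3.10528518e-04],
       [ 0.00000000e+00,  0.00000000e+00,  0.00000000e+00,
         1.00000000e+00]])}
```

View pics/top0.png

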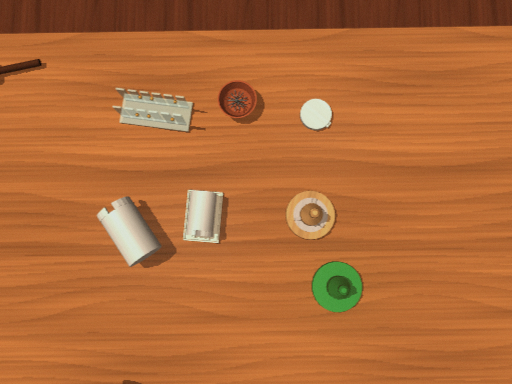

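View pics/side0.png

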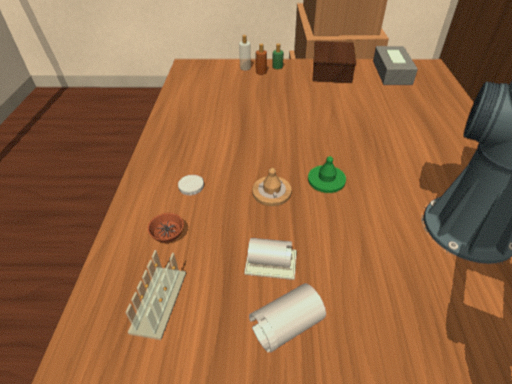

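The tumbler candidates in the top view are the small one on the dish at (204,214) and a larger one lying on the table at (130,232), which is the decoy. The stand candidates are the light wooden one at (311,215) and a green one at (337,287), also a decoy. I choose (204,214) and (311,215) and check both in one close crop.

```bash
python3 - <<'E'
import cv2,numpy as np
a=cv2.imread("pics/top0.png");b=cv2.imread("pics/side0.png")
f=lambda i,x,y,w,h:cv2.resize(i[y:y+h,x:x+w],(400,300),interpolation=cv2.INTER_CUBIC)
cv2.imwrite("pics/crop0.png",np.vstack([np.hstack([f(a,164,185,80,60),f(a,271,185,80,60)]),np.hstack([f(b,232,222,80,60),f(b,232,155,80,60)])]))
E
```

```text
(no output)
```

View pics/crop0.png

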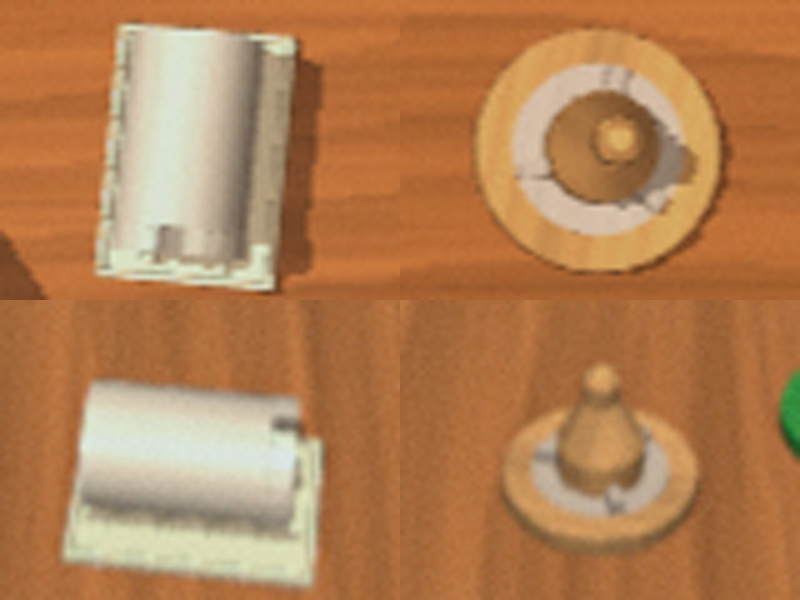

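The crop confirms both choices. The small tumbler on the white dish has its notched mouth towards the robot, with one notch just left of its top. The light wooden stand shows three lugs, at crop pixels (617,78), (535,172) and (655,205). Next I compute positions.

```bash
cat > h.py <<'E'
import numpy as np,cv2
from bench import *
from scipy.spatial.transform import Rotation as R
def cam(n,o=None):
    c=calibration(n)
    if n!="wrist": return c["K"],c["world_from_camera"]
    T=np.eye(4);T[:3,:3]=R.from_quat(o["orientation"]).as_matrix();T[:3,3]=o["eef_pos"]
    return c["K"],T@c["tool_from_camera"]
def onplane(C,px,z):
    K,T=C;px=np.atleast_2d(px).astype(float)
    d=np.c_[px,np.ones(len(px))]@np.linalg.inv(K).T@T[:3,:3].T
    return T[:3,3]+d*((z-T[2,3])/d[:,2])[:,None]
def proj(C,P):
    K,T=C;p=(np.atleast_2d(P)-T[:3,3])@T[:3,:3]@K.T
    return p[:,:2]/p[:,2:]
def rect(img,C,cx,cy,z,half,n):  # rectified patch: up=+x, left=+y
    g=np.linspace(half,-half,n);X,Y=np.meshgrid(g,g,indexing='ij')
    p=proj(C,np.c_[(cx+X).ravel(),(cy+Y).ravel(),np.full(n*n,z)]).reshape(n,n,2).astype(np.float32)
    return cv2.remap(img,p[...,0],p[...,1],cv2.INTER_CUBIC)
E
python3 - <<'E'
from h import *
T=cam("top")
c=lambda x,y,ox,oy:(ox+x/5-.4,oy+y/5-.4)
foot=[c(x-400,y,271,185) for x,y in[(476,149),(722,149),(599,28),(599,270)]]
q=onplane(T,foot,.012);print("foot",q,q.mean(0))
cen=q.mean(0)
for x,y in[(617,78),(535,172),(655,205)]:
    p=onplane(T,[c(x-400,y,271,185)],.021)[0]-cen;print("lug",np.hypot(*p[:2]),np.degrees(np.arctan2(p[1],p[0])))
d=[c(x,y,164,185) for x,y in[(120,25),(297,38),(275,290),(97,275)]]
q=onplane(T,d,.009);print("dish",q,q.mean(0))
for n,p in(("bowl",(238,100)),("compact",(316,114)),("rack",(157,111)),("green",(337,287)),("big",(130,232))):print(n,onplane(T,[p],.02))
# tumbler notch in crop at (165,240), closed end top (190,28)
print(onplane(T,[c(165,240,164,185),c(190,28,164,185)],.069))
a=cv2.imread("pics/top0.png");b=cv2.imread("pics/side0.png");S=cam("side")
d0=q.mean(0)
print(cen,d0)
cv2.imwrite("pics/rect.png",np.vstack([np.hstack([rect(i,C,d0[0],d0[1],.041,.07,300),rect(i,C,cen[0],cen[1],.019,.07,300)]) for i,C in((a,T),(b,S))]))
E
```

```text
foot [[ 0.50442168 -0.06604331  0.012     ]
 [ 0.50257458 -0.1762711   0.012     ]
 [ 0.5580676  -0.12289509  0.012     ]
 [ 0.4496191  -0.11943292  0.012     ]] [ 0.50367074 -0.1211606   0.012     ]
lug 0.03177341936719563 -14.238909567079125
lug 0.03168493768293658 109.22336012141089
lug 0.03450461738670844 -138.68219779444192
dish [[0.564412   0.15432768 0.009     ]
 [0.55716023 0.07435625 0.009     ]
 [0.4442132  0.08517739 0.009     ]
 [0.45219984 0.16454873 0.009     ]] [0.50449632 0.11960251 0.009     ]
bowl [[0.7678434  0.03738088 0.02      ]]
compact [[ 0.73196972 -0.14017582  0.02      ]]
rack [[0.74497129 0.22259716 0.02      ]]
green [[ 0.34372916 -0.17302709  0.02      ]]
big [[0.47079524 0.27994256 0.02      ]]
[[0.46590551 0.12653061 0.069     ]
 [0.55532765 0.11574433 0.069     ]]
[ 0.50367074 -0.1211606   0.012     ] [0.50449632 0.11960251 0.009     ]
```

View pics/rect.png

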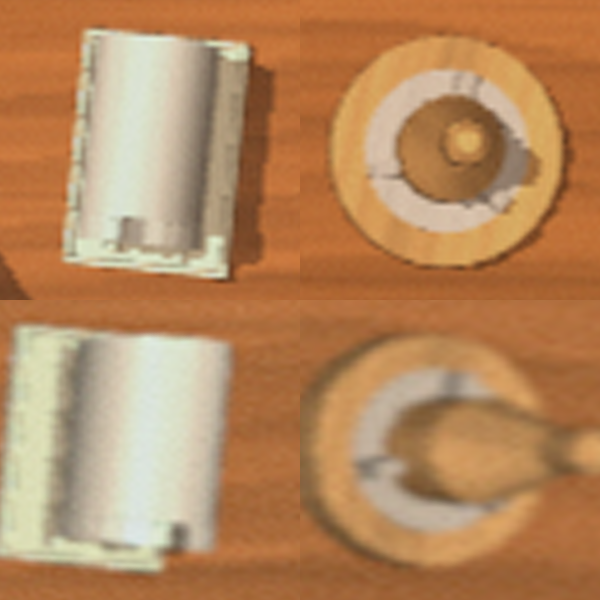

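The rectified views agree. The foot measures about 110 mm across with its centre at (0.504,-0.121), the lugs are at about -15° mod 120, and the tumbler axis has a yaw of about -5° with its top notch about 7° towards +y.

If I grip with the tool pitched 45° towards the robot, a half turn about the tool's x axis inverts the tumbler in the right heading. I compute the moves for that.

```bash
cat >> h.py <<'E'
def pose(p,yaw_h,pit,flip):  # tool x = heading yaw_h, pitched down by pit; z horizontal
    h=np.array([np.cos(yaw_h),np.sin(yaw_h),0]);t=h*np.cos(pit)-np.array([0,0,1])*np.sin(pit)
    z=np.cross(h,[0,0,1.])*flip
    return np.array(p,float),np.c_[t,np.cross(z,t),z]
def rel(tgt,base=None):
    o=get_obs()
    p,M=base if base else (o["eef_pos"],R.from_quat(o["orientation"]).as_matrix())
    return (M.T@(tgt[0]-p)*100).round(2),R.from_matrix(M.T@tgt[1]).as_rotvec().round(3)
E
python3 - <<'E'
from h import *
o=get_obs();M=R.from_quat(o["orientation"]).as_matrix();print(M.round(3))
a=np.array([.996,-.091,0]);t=-(a+[0,0,1])/np.sqrt(2);G=np.array([.526,.1177,.041])
for back in(.14,):
  for f in(1,-1):
    print(f,rel(pose(G+t*(.022-back),np.arctan2(.091,-.996),np.pi/4,f)))
E
```

```text
[[-0.001 -0.969  0.245]
 [-0.001  0.245  0.969]
 [-1.     0.    -0.002]]
1 (array([ 10.63, -56.37, -31.82]), array([-0.149,  0.06 ,  0.783]))
-1 (array([ 10.63, -56.37, -31.82]), array([ 2.767,  1.146, -0.088]))
```

carry_out --dp '[[5,-28,-16],[5,-28,-16],[5,-28,-16],[5,-28,-16],[5,-28,-16],[5,-56.4,-31.8],[10.6,-56.4,-31.8],[10.6,-56.4,-31.8],[10.6,-56.4,-31.8],[10.6,-56.4,-31.8],[10.6,-56.4,-31.8],[10.6,-56.4,-31.8]]' --rotation '[[0,0,0],[0,0,0],[-0.03,0.01,0.15],[-0.05,0.02,0.3],[-0.08,0.03,0.4],[-0.1,0.04,0.55],[-0.149,0.06,0.783],[-0.149,0.06,0.783],[-0.149,0.06,0.783],[-0.149,0.06,0.783],[-0.149,0.06,0.783],[-0.149,0.06,0.783]]' --gripper '[1,1,1,1,1,1,1,1,1,1,1,1]' --grip_force 40

```text
t: 1.6
eef_pos: [0.6103, 0.1085, 0.1231]
orientation: [-0.239, 0.665, 0.64, 0.301]
wrist_force: [-0.5, 0.2, -0.4]
grip_width: 0.0852
```

```bash
python3 - <<'E'
from h import *
o=get_obs();print(o["t"],o["eef_pos"],R.from_quat(o["orientation"]).as_matrix().round(3),o["joint_positions"].round(3),np.abs(o["qvel"]).max())
i=capture("wrist");C=cam("wrist",o);np.savez("w1.npz",i=i,K=C[0],T=C[1])
# overlay model of tumbler
a=np.array([.996,-.091,0]);l=np.array([.091,.996,0]);c0=np.array([.554,.115,.041])
v=cv2.resize(i,None,fx=1.5,fy=1.5,interpolation=cv2.INTER_CUBIC)
th=np.linspace(0,2*np.pi,60)
for s in(0,-.095):
    P=c0+a*s+.029*(np.cos(th)[:,None]*[0,0,1]+np.sin(th)[:,None]*l)
    cv2.polylines(v,[(proj(C,P)*1.5).astype(int)],True,(0,255,0),1)
cv2.imwrite("pics/w1.png",v)
E
```

```text
1.6 [0.61032616 0.10849525 0.12309863] [[-0.705 -0.703  0.095]
 [ 0.068  0.066  0.996]
 [-0.706  0.708  0.001]] [-0.037  0.954  0.884  0.048  2.089 -1.507] 0.05060498583181881
```

View pics/w1.png

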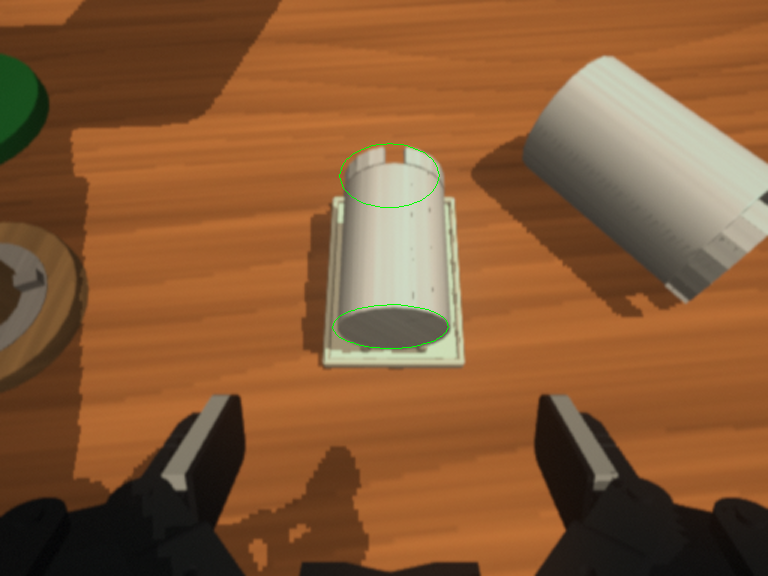

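```bash
python3 - <<'E'
from h import *
d=np.load("w1.npz");C=(d["K"],d["T"])
y=np.radians(-6.5);a=np.array([np.cos(y),np.sin(y),0]);l=np.array([-a[1],a[0],0]);c0=np.array([.554,.115,.041])
for s in(0,-.095):
    th=np.linspace(0,2*np.pi,90);e=proj(C,c0+a*s+.029*(np.cos(th)[:,None]*[0,0,1]+np.sin(th)[:,None]*l))*1.5;print(s,e.min(0),e.max(0))
for dg in(0,3,6,9,12):
    r=[proj(C,c0-a*.090+.029*(np.cos(np.radians(dg)+w)*np.array([0,0,1])+np.sin(np.radians(dg)+w)*l))[0]*1.5 for w in(-.19,0,.19)];print(dg,np.round(r,1).tolist())
# sub-threshold colour profile across notch
im=d["i"].astype(int);
for r in(101,103,105):print(r,(im[r,245:285,0]).tolist())
G=c0-.028*a;t=-(a+[0,0,1])/np.sqrt(2)
print(rel(pose(G+t*.022,np.arctan2(-a[1],-a[0]),np.pi/4,1)), G)
E
```

```text
0 [333.00059992 304.83579072] [448.1195719  348.35531977]
-0.095 [343.61754949 144.00125626] [442.70521023 207.5323167 ]
0 [[383.1, 151.8], [393.4, 151.2], [403.6, 152.1]]
3 [[385.9, 151.5], [396.2, 151.3], [406.4, 152.5]]
6 [[388.7, 151.3], [399.0, 151.5], [409.1, 153.1]]
9 [[391.6, 151.2], [401.9, 151.8], [411.8, 153.7]]
12 [[394.4, 151.3], [404.7, 152.2], [414.4, 154.5]]
101 [142, 160, 168, 173, 172, 170, 171, 173, 174, 172, 159, 125, 75, 55, 53, 53, 54, 53, 53, 53, 54, 53, 54, 64, 97, 147, 185, 194, 192, 190, 190, 191, 191, 189, 181, 162, 139, 114, 87, 68]
103 [153, 166, 173, 174, 173, 171, 171, 172, 174, 172, 158, 125, 77, 56, 55, 55, 56, 55, 55, 56, 55, 56, 56, 64, 96, 146, 184, 194, 194, 191, 190, 192, 194, 195, 193, 187, 184, 178, 170, 156]
105 [153, 166, 174, 175, 173, 171, 172, 173, 173, 172, 159, 125, 76, 56, 55, 55, 56, 55, 56, 56, 56, 56, 56, 63, 94, 146, 186, 194, 193, 191, 191, 192, 194, 195, 193, 188, 186, 183, 181, 181]
(array([13.98,  0.05,  0.05]), array([ 0.016, -0.013, -0.001])) [0.52617999 0.11816969 0.041     ]
```

The overlay from the wrist camera fits: closed end at (391,327) and mouth notch centre at (394,155), so the axis yaw is -6.5° and the notch is about 1° off the top. I advance and grip.

carry_out --dp '[[4,0,0],[8,0.05,0.05],[11,0.05,0.05],[14,0.05,0.05],[14,0.05,0.05],[14,0.05,0.05],[14,0.05,0.05],[14,0.05,0.05],[14,0.05,0.05],[14,0.05,0.05],[14,0.05,0.05],[14,0.05,0.05]]' --rotation '[[0.016,-0.013,0],[0.016,-0.013,0],[0.016,-0.013,0],[0.016,-0.013,0],[0.016,-0.013,0],[0.016,-0.013,0],[0.016,-0.013,0],[0.016,-0.013,0],[0.016,-0.013,0],[0.016,-0.013,0],[0.016,-0.013,0],[0.016,-0.013,0]]' --gripper '[1,1,1,1,1,0.4,0.4,0.4,0.4,0.4,0.4,0.4]' --grip_force 40

```text
t: 3.15
eef_pos: [0.5125, 0.1204, 0.028]
orientation: [-0.235, 0.667, 0.637, 0.308]
wrist_force: [2.5, -0.4, 6.8]
grip_width: 0.0578
```

carry_out --dp '[[-3,3,0],[-7,7,0],[-11,11,0],[-11,11,0],[-11,11,-4],[-11,11,-8],[-11,11,-12],[-11,11,-16],[-11,11,-20],[-11,11,-22],[-11,11,-24],[-11,11,-24]]' --rotation '[[0,0,0],[0,0,0],[0,0,0],[0.18,0,0],[0.36,0,0],[0.54,0,0],[0.72,0,0],[0.9,0,0],[1.08,0,0],[1.26,0,0],[1.44,0,0],[1.57,0,0]]' --gripper '[0.4,0.4,0.4,0.4,0.4,0.4,0.4,0.4,0.4,0.4,0.4,0.4]' --grip_force 60

```text
t: 4.65
eef_pos: [0.4844, -0.1195, 0.1822]
orientation: [0.053, 0.922, -0.024, 0.383]
wrist_force: [-0.4, -0.7, -1.6]
grip_width: 0.0567
```

```bash
python3 - <<'E'
from h import *
o=get_obs();print(o["t"],o["eef_pos"],o["joint_positions"].round(3),o["grip_width"])
i=capture("wrist");C=cam("wrist",o)
cen=np.array([.5037,-.1212])
v=[cv2.resize(i,(400,300))]
v.append(rect(i,C,*cen,.019,.07,300))
cv2.imwrite("pics/w2.png",np.hstack(v))
p=np.radians(166.4);t=np.array([np.cos(p),np.sin(p),-1])/2**.5
tgt=pose(np.r_[cen,.20]+t*.022,p,np.pi/4,-1);print(rel(tgt),tgt[1].round(3),R.from_quat(o["orientation"]).as_matrix().round(3))
E
```

```text
4.65 [ 0.48435037 -0.1195488   0.18216801] [-0.366  0.634  1.289 -0.193  1.978 -0.253] 0.056747716440060214
(array([-0.45,  0.18,  0.12]), array([1.648, 0.072, 0.068])) [[-0.687  0.687 -0.235]
 [ 0.166 -0.166 -0.972]
 [-0.707 -0.707  0.   ]] [[-0.701  0.117  0.704]
 [ 0.08   0.993 -0.085]
 [-0.709 -0.004 -0.706]]
```

View pics/w2.png

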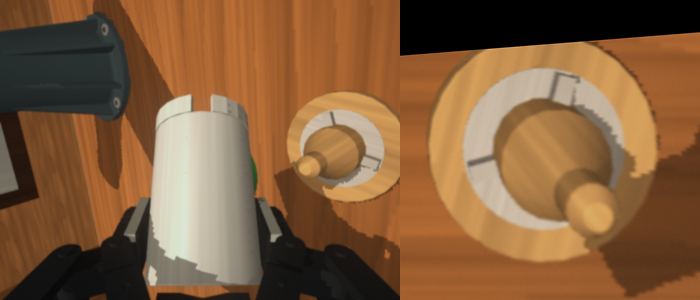

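The wrist view shows the tumbler firmly held, with its notch up at (202,103), and the stand at (345,147) with its lugs clearly visible. I refine the stand centre and lug angle by overlaying a model on this view and the top view.

```bash
cat >> h.py <<'E'
def draw(v,C,cen,ph,s,ox,oy):
    th=np.linspace(0,2*np.pi,90)
    L=[np.c_[cen[0]+.055*np.cos(th),cen[1]+.055*np.sin(th),0*th+.015],np.c_[cen[0]+.010*np.cos(th),cen[1]+.010*np.sin(th),0*th+.082]]
    for k in range(3):
        w=np.radians(ph+120*k);u=np.array([np.cos(w),np.sin(w)]);n=np.array([-u[1],u[0]])
        L.append(np.array([np.r_[cen+u*r+n*q,.023] for r,q in((.025,.004),(.037,.004),(.037,-.004),(.025,-.004))]))
    for P in L: cv2.polylines(v,[((proj(C,P)-[ox,oy]+.5)*s-.5).round().astype(int)],True,(0,255,0),1)
E
python3 - <<'E'
from h import *
o=get_obs();i=capture("wrist");C=cam("wrist",o);np.savez("w2.npz",i=i,K=C[0],T=C[1])
a=cv2.imread("pics/top0.png");T=cam("top")
c=np.array([.504,-.120])
x=cv2.resize(i[105:265,362:512],(450,480),interpolation=cv2.INTER_CUBIC);draw(x,C,c,-17,3,362,105)
y=cv2.resize(a[180:250,281:341],None,fx=5.75,fy=5.75,interpolation=cv2.INTER_CUBIC)[:480] if 0 else cv2.resize(a[175:255,281:341],(360,480),interpolation=cv2.INTER_CUBIC);y=y[:, :350];draw(y,T,c,-17,6,281,175)
cv2.imwrite("pics/w3.png",np.hstack([x,y]))
E
```

```text
(no output)
```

View pics/w3.png

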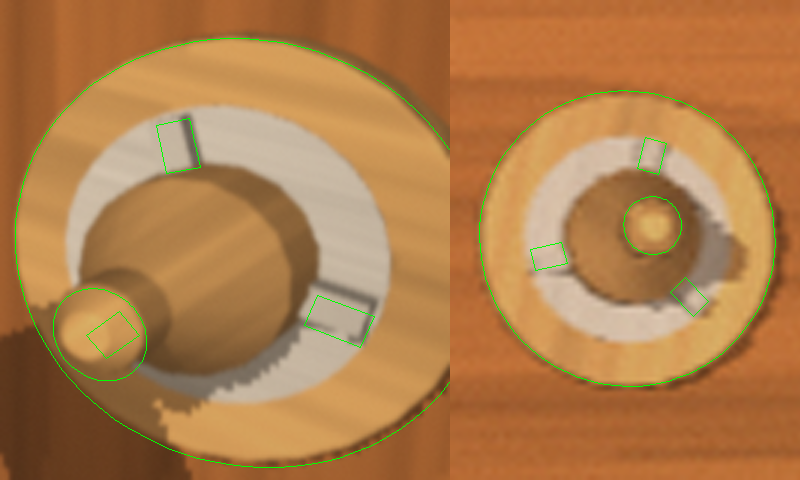

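The overlay fits well with centre (0.504,-0.120) and lug angle about -17°. I finish the half turn so the wrist camera faces the rim notch and the lug behind the post.

carry_out --dp '[[0,0,0],[0,0,0],[0,0,0],[-0.4,0,0],[-0.4,0.2,0.1],[-0.4,0.2,0.1],[-0.4,0.2,0.1],[-0.4,0.2,0.1],[-0.4,0.2,0.1],[-0.4,0.2,0.1],[-0.4,0.2,0.1],[-0.4,0.2,0.1]]' --rotation '[[0.18,0.01,0.01],[0.36,0.02,0.02],[0.54,0.02,0.02],[0.72,0.03,0.03],[0.9,0.04,0.04],[1.08,0.05,0.05],[1.26,0.06,0.05],[1.44,0.06,0.06],[1.6,0.07,0.068],[1.648,0.072,0.068],[1.648,0.072,0.068],[1.648,0.072,0.068]]' --gripper '[0.4,0.4,0.4,0.4,0.4,0.4,0.4,0.4,0.4,0.4,0.4,0.4]'

```text
t: 6.25
eef_pos: [0.488, -0.1161, 0.1843]
orientation: [-0.344, -0.621, 0.677, -0.193]
wrist_force: [-0.0, -0.5, -1.0]
grip_width: 0.0574
```

```bash
python3 - <<'E'
from h import *
o=get_obs();print(o["t"],o["eef_pos"],o["joint_positions"].round(3),o["grip_width"])
M=R.from_quat(o["orientation"]).as_matrix();print(M.round(3))
i=capture("wrist");C=cam("wrist",o);np.savez("w3.npz",i=i,K=C[0],T=C[1])
s=capture("side");cv2.imwrite("pics/s3.png",s)
v=cv2.resize(i,(640,480),interpolation=cv2.INTER_CUBIC)
draw(v,C,np.array([.504,-.120]),-17,1.25,0,0)
# tumbler model, from the tool: axis in tool frame (-s,+-c,0)
g=o["eef_pos"]-M[:,0]*.022
# closed-end direction in tool frame at grasp: a -> (-.707, -.707,0)
a=M@np.array([-1,-1,0])/2**.5;u=M@np.array([-1,1,0])/2**.5;l=M[:,2]
print("axis",a,"notchdir",u)
th=np.linspace(0,2*np.pi,60)
for z in(.028,.028-.095):
    P=g+a*z+.029*(np.cos(th)[:,None]*u+np.sin(th)[:,None]*l);cv2.polylines(v,[(proj(C,P)*1.25).astype(int)],True,(255,255,0),1)
w=cv2.resize(s[90:230,215:315],(160,224)) 
v[:224,:160]=w
cv2.imwrite("pics/w4.png",v)
E
```

```text
6.25 [ 0.48797412 -0.11613859  0.18434556] [-0.397  0.643  1.273 -0.126  2.003  1.392] 0.057401264292814225
[[-0.689  0.689 -0.225]
 [ 0.165 -0.153 -0.974]
 [-0.706 -0.708 -0.008]]
axis [-9.92408401e-05 -8.64558922e-03  9.99962621e-01] notchdir [ 0.97433209 -0.22510789 -0.00184957]
```

View pics/w4.png

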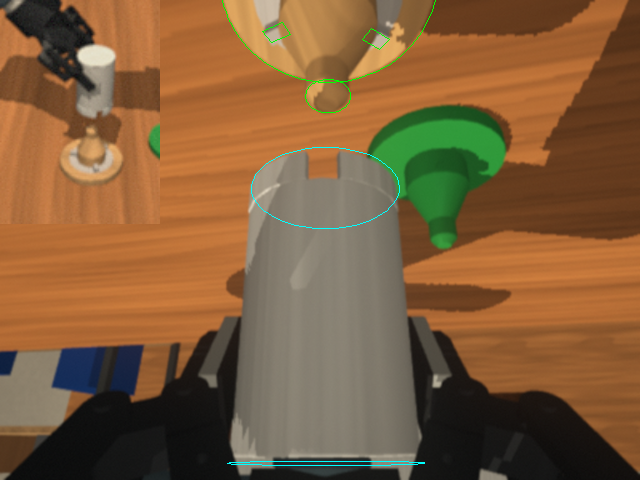

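The overlay matches: the tumbler is upright in the hand with its notch at (323,163) facing the camera, and the modelled post tip (328,96) sits on the real one (330,95). I zoom in on the lugs to settle the angle.

```bash
python3 - <<'E'
from h import *
d=np.load("w3.npz");C=(d["K"],d["T"]);i=d["i"];c=np.array([.504,-.120])
def p(i,C,x,y,w,h,s,ph):
    v=cv2.resize(i[y:y+h,x:x+w],(w*s,h*s),interpolation=cv2.INTER_CUBIC)
    if ph is not None: draw(v,C,c,ph,s,x,y)
    return v
e=np.load("w2.npz");D=(e["K"],e["T"]);j=e["i"]
A=np.hstack([p(i,C,195,0,130,55,3,f) for f in(None,-17)])
B=np.hstack([p(j,D,460,180,32,48,8,f)[:, :256] for f in(None,-14,-20)])
A=cv2.copyMakeBorder(A,0,0,0,max(0,B.shape[1]-A.shape[1]),0);B=cv2.copyMakeBorder(B,0,0,0,max(0,A.shape[1]-B.shape[1]),0)
cv2.imwrite("pics/z5.png",np.vstack([A,B]));print(A.shape,B.shape)
E
```

```text
(165, 780, 3) (384, 780, 3)
```

View pics/z5.png

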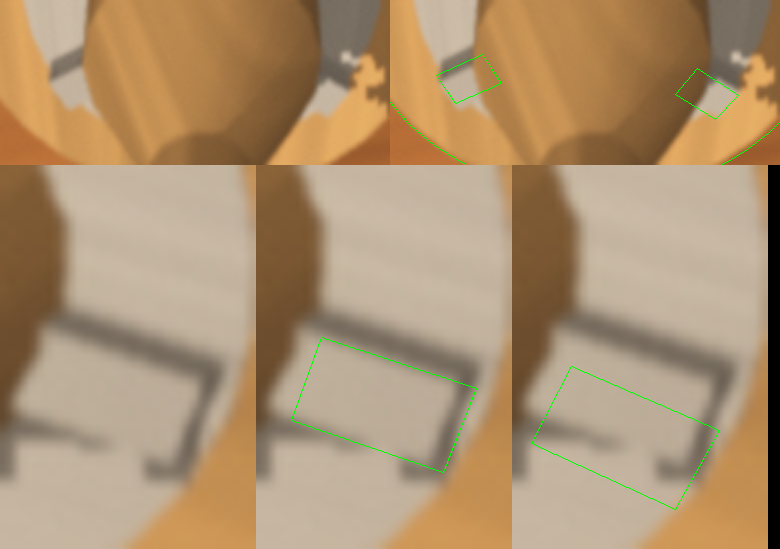

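```bash
python3 - <<'E'
from h import *
d=np.load("w3.npz");C=(d["K"],d["T"]);i=d["i"].astype(int)
for r in(126,132,137):print(r,i[r,240:278,0].tolist())
for r in(160,200,250,300):
    g=i[r,:,2]-i[r,:,0];print(r,i[r,185:212,2].tolist(),i[r,308:335,2].tolist())
o=get_obs();M=R.from_quat(o["orientation"]).as_matrix();g=o["eef_pos"]-M[:,0]*.022
a=M@np.array([-1,-1,0])/2**.5;u=M@np.array([-1,1,0])/2**.5;l=M[:,2]
for dg in(-3,0,3):
    f=np.radians(dg);print(dg,[proj(C,g-a*.062+.029*(np.cos(f+w)*u+np.sin(f+w)*l))[0].round(1).tolist() for w in(-.19,0,.19)])
for z in(-.05,-.02,0):
    th=np.linspace(0,2*np.pi,180);e=proj(C,g+a*z+.029*(np.cos(th)[:,None]*u+np.sin(th)[:,None]*l));print(z,e[[e[:,0].argmin(),e[:,0].argmax()]].round(1).tolist())
E
```

```text
126 [113, 115, 116, 112, 102, 93, 85, 70, 62, 60, 60, 60, 59, 58, 59, 59, 59, 58, 57, 57, 57, 56, 56, 56, 55, 54, 55, 54, 58, 70, 82, 91, 106, 113, 114, 114, 115, 114]
132 [114, 114, 115, 111, 102, 91, 83, 63, 55, 55, 54, 56, 55, 55, 55, 55, 56, 56, 56, 56, 56, 56, 55, 56, 56, 56, 56, 57, 58, 67, 82, 92, 105, 113, 114, 115, 115, 113]
137 [115, 115, 115, 111, 99, 91, 83, 65, 57, 57, 57, 57, 56, 56, 56, 57, 57, 55, 56, 56, 56, 56, 56, 56, 55, 56, 55, 58, 58, 68, 82, 89, 101, 111, 116, 115, 114, 114]
160 [190, 189, 189, 189, 189, 189, 188, 187, 187, 187, 187, 186, 186, 183, 175, 164, 168, 194, 214, 197, 170, 160, 159, 159, 158, 158, 161] [117, 115, 115, 115, 121, 132, 134, 119, 109, 106, 102, 99, 97, 94, 88, 86, 79, 74, 75, 70, 58, 45, 40, 40, 40, 40, 41]
200 [185, 185, 185, 184, 184, 185, 186, 186, 185, 185, 185, 179, 163, 152, 154, 156, 157, 157, 148, 125, 116, 117, 117, 119, 122, 123, 124] [119, 118, 117, 116, 115, 116, 114, 113, 111, 109, 107, 105, 103, 106, 108, 108, 109, 110, 110, 109, 110, 109, 110, 111, 110, 110, 111]
250 [173, 175, 175, 176, 175, 176, 176, 167, 135, 107, 104, 107, 110, 112, 113, 114, 114, 116, 115, 116, 118, 122, 123, 123, 124, 122, 124] [122, 122, 122, 120, 119, 118, 117, 116, 116, 115, 114, 113, 113, 110, 108, 107, 109, 129, 162, 171, 172, 171, 171, 170, 170, 169, 170]
300 [27, 25, 25, 35, 60, 89, 100, 104, 104, 109, 110, 110, 111, 112, 112, 112, 114, 118, 120, 122, 121, 121, 122, 121, 122, 126, 127] [125, 124, 123, 122, 122, 121, 119, 118, 117, 116, 115, 114, 114, 113, 113, 111, 110, 108, 107, 105, 102, 92, 64, 35, 27, 25, 25]
-3 [[244.0, 129.0], [257.1, 127.8], [270.3, 128.2]]
0 [[247.5, 128.5], [260.7, 127.8], [273.9, 128.5]]
3 [[251.1, 128.2], [264.4, 127.8], [277.4, 129.0]]
-0.05 [[198.8, 181.0], [322.5, 181.0]]
-0.02 [[193.3, 243.4], [328.2, 243.4]]
0 [[189.0, 291.6], [332.6, 291.1]]
```

```bash
python3 - <<'E'
from h import *
s=cv2.imread("pics/s3.png");S=cam("side")
print(proj(S,[[.503,-.12,.13],[.503,-.12,.22],[.504,-.12,.082],[.504,-.12,.015]]))
v=cv2.resize(s[110:215,225:315],None,fx=6.5,fy=5.6,interpolation=cv2.INTER_CUBIC)
th=np.linspace(0,2*np.pi,60);ci=lambda x,y,z,r:np.c_[x+r*np.cos(th),y+r*np.sin(th),0*th+z]
f=lambda P:((proj(S,P)-[225,110]+.5)*[6.5,5.6]-.5).astype(int)
for z in(.133,.228):cv2.polylines(v,[f(ci(.5032,-.1195,z,.029))],True,(255,255,0),1)
for z,r in((.015,.055),(.067,.010),(.085,.01),(.037,.0247)):cv2.polylines(v,[f(ci(.504,-.120,z,r))],True,(0,255,0),1)
cv2.imwrite("pics/s4.png",v)
E
```

```text
[[272.45053184 155.20548557]
 [273.14294519 125.73193802]
 [271.74288537 169.40156542]
 [271.32981015 187.69825715]]
```

View pics/s4.png

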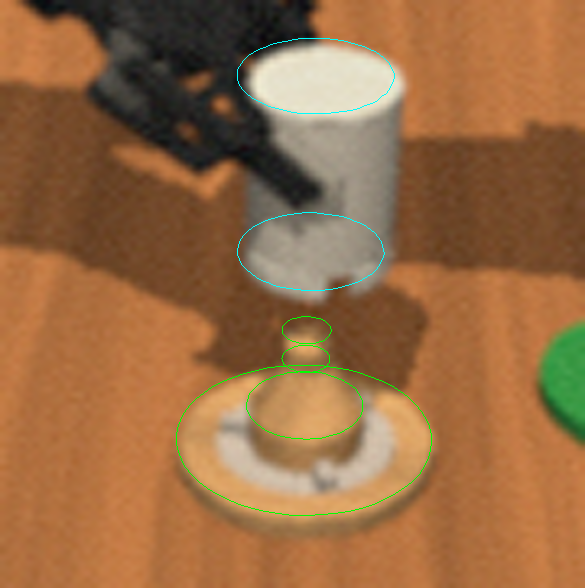

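The side view shows the held tumbler about 3–4 mm too far towards -x, about 4 mm lower than modelled, and leaning about 1°, while the post overlay fits. I correct by +4 mm in x, -1 mm in y, -1.7° of yaw and a slight pitch, then lower partway over the post.

carry_out --dp '[[-0.3,0.3,0],[-0.3,0.3,0],[1,1.6,0],[2.4,3,0.02],[3.5,4.1,0.04],[4.5,5.1,0.05],[5.3,5.9,0.06],[5.3,5.9,0.06],[5.3,5.9,0.06]]' --rotation '[[0.022,0.02,-0.012],[0.022,0.02,-0.012],[0.022,0.02,-0.012],[0.022,0.02,-0.012],[0.022,0.02,-0.012],[0.022,0.02,-0.012],[0.022,0.02,-0.012],[0.022,0.02,-0.012],[0.022,0.02,-0.012]]' --gripper '[0.4,0.4,0.4,0.4,0.4,0.4,0.4,0.4,0.4]'

```text
t: 7.48
eef_pos: [0.4921, -0.1174, 0.1056]
orientation: [-0.349, -0.617, 0.682, -0.179]
wrist_force: [-0.2, -0.2, -2.2]
grip_width: 0.0575
```

```bash
python3 - <<'E'
from h import *
o=get_obs();print(o["t"],o["eef_pos"],o["wrist_force"],o["grip_width"]);M=R.from_quat(o["orientation"]).as_matrix();print(M.round(4))
i=capture("wrist");s=capture("side");C=cam("wrist",o);np.savez("w6.npz",i=i,s=s,K=C[0],T=C[1])
S=cam("side")
x=cv2.resize(i[0:200,165:355],(456,480),interpolation=cv2.INTER_CUBIC);draw(x,C,np.array([.504,-.120]),-13.5,2.4,165,0)
v=cv2.resize(s[140:215,240:304],(410,480),interpolation=cv2.INTER_CUBIC)[:, :344]
v=cv2.resize(s[145:220,245:299],(344,480),interpolation=cv2.INTER_CUBIC);draw(v,S,np.array([.504,-.120]),-13.5,6.4,245,145)
cv2.imwrite("pics/w6.png",np.hstack([x,v]))
E
```

```text
7.475 [ 0.49213403 -0.1173704   0.10563524] [-0.16497282 -0.17310179 -2.1583416 ] 0.05746407721668037
[[-0.6919  0.6752 -0.2557]
 [ 0.1866 -0.1749 -0.9667]
 [-0.6975 -0.7166 -0.005 ]]
```

View pics/w6.png

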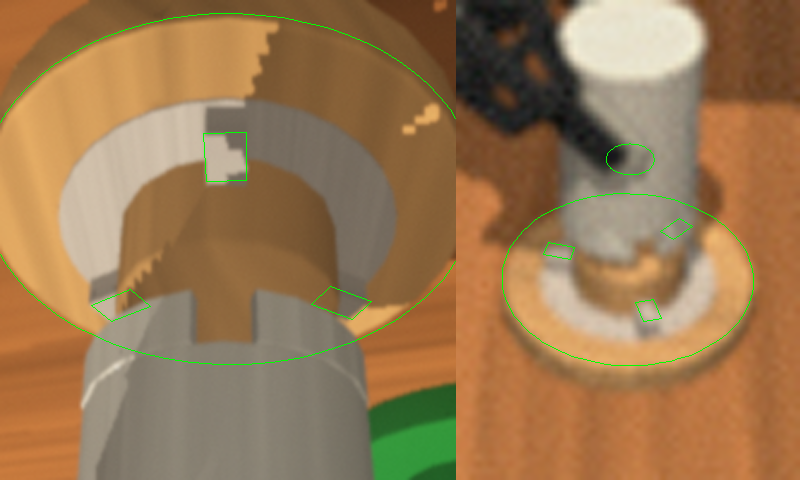

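The modelled front lug at -13.5° lies exactly on the real one (225,157), and the notch (225,315) lines up with it. I compute the remaining lateral and yaw error from these edges.

```bash
python3 - <<'E'
from h import *
d=np.load("w6.npz");C=(d["K"],d["T"]);i=d["i"].astype(int);s=d["s"].astype(int)
print("cam",C[1][:3,3])
for r in(123,130,137):print(r,i[r,238:280,1].tolist())
for r in(175,190):print(r,i[r,190:208,1].tolist(),i[r,308:330,1].tolist())
th=np.linspace(0,2*np.pi,180)
for x in(.501,.505):
  c=np.array([x,-.1205])
  for z in(.050,.065,.08):
    e=proj(C,np.c_[c[0]+.029*np.cos(th),c[1]+.029*np.sin(th),0*th+z]);print(x,z,e[[e[:,0].argmin(),e[:,0].argmax()]].round(1).tolist())
  for az in(-17,-13.5,-10):
    print(az,[proj(C,[c[0]+.029*np.cos(np.radians(az)+w),c[1]+.029*np.sin(np.radians(az)+w),.055])[0].round(1).tolist() for w in(.19,0,-.19)])
S=cam("side")
for r in(160,165,170,175):print(r,s[r,254:266,1].tolist(),s[r,276:290,1].tolist())
for x in(.501,.505):
  for z in(.06,.1):
    e=proj(S,np.c_[x+.029*np.cos(th),-.1205+.029*np.sin(th),0*th+z]);print(x,z,e[[e[:,0].argmin(),e[:,0].argmax()]].round(1).tolist())
E
```

```text
cam [ 0.64717502 -0.15826936  0.14414605]
123 [128, 129, 131, 131, 131, 128, 117, 106, 101, 102, 103, 102, 103, 102, 101, 102, 104, 103, 103, 103, 103, 102, 102, 104, 105, 106, 107, 107, 109, 109, 109, 106, 102, 107, 124, 129, 130, 130, 130, 129, 128, 126]
130 [130, 130, 130, 130, 131, 129, 118, 107, 103, 101, 100, 101, 102, 102, 104, 103, 104, 104, 105, 104, 104, 104, 103, 104, 104, 104, 104, 104, 104, 107, 105, 103, 100, 104, 120, 128, 129, 130, 130, 131, 129, 128]
137 [130, 130, 130, 131, 132, 127, 114, 105, 103, 100, 98, 100, 101, 102, 102, 102, 104, 107, 107, 107, 106, 105, 105, 105, 105, 105, 104, 106, 104, 104, 102, 101, 98, 103, 116, 127, 131, 130, 130, 129, 129, 128]
175 [122, 121, 122, 123, 123, 123, 123, 123, 125, 134, 140, 143, 145, 147, 147, 146, 148, 148] [113, 112, 111, 111, 109, 108, 106, 104, 102, 99, 97, 95, 96, 97, 97, 97, 97, 98, 97, 99, 97, 98]
190 [117, 116, 116, 117, 117, 117, 118, 122, 134, 140, 145, 144, 145, 145, 146, 146, 137, 118] [113, 112, 111, 112, 111, 109, 108, 107, 105, 102, 101, 113, 140, 152, 152, 152, 153, 153, 153, 153, 153, 152]
0.501 0.05 [[205
[... 536 characters left out ...]
6], [254.7, 123.2], [267.7, 123.4]]
160 [40, 43, 36, 30, 44, 43, 37, 40, 40, 47, 86, 133] [159, 150, 151, 145, 143, 132, 120, 96, 91, 80, 80, 80, 86, 82]
165 [31, 44, 64, 68, 78, 65, 60, 32, 37, 31, 36, 31] [158, 149, 145, 146, 141, 120, 116, 118, 122, 121, 121, 126, 119, 117]
170 [82, 76, 79, 79, 73, 70, 67, 82, 96, 95, 104, 87] [149, 150, 144, 140, 132, 123, 113, 105, 116, 120, 123, 125, 120, 114]
175 [72, 79, 75, 69, 70, 66, 77, 89, 114, 130, 149, 153] [150, 143, 143, 136, 129, 118, 100, 77, 76, 67, 85, 113, 120, 111]
0.501 0.06 [[262.0, 175.6], [283.4, 175.7]]
0.501 0.1 [[262.0, 164.2], [284.0, 164.3]]
0.505 0.06 [[260.6, 175.6], [281.9, 175.7]]
0.505 0.1 [[260.5, 164.2], [282.5, 164.3]]
```

carry_out --dp '[[-0.07,0.07,0.03],[0.4,0.55,0.03],[0.8,0.95,0.03],[1.1,1.3,0.03],[1.3,1.5,0.03],[1.46,1.65,0.03],[1.46,1.65,0.03],[1.46,1.65,0.03]]' --rotation '[[0,0,0],[0,0,0],[0,0,0],[0,0,0],[0,0,0],[0,0,0],[0,0,0],[0,0,0]]' --gripper '[0.4,0.4,0.4,0.4,0.4,0.4,0.4,0.4]'

```text
t: 8.57
eef_pos: [0.4928, -0.1177, 0.0833]
orientation: [-0.349, -0.617, 0.682, -0.179]
wrist_force: [0.3, 0.1, -1.6]
grip_width: 0.0573
```

carry_out --dp '[[0.14,0.14,0],[0.28,0.29,0],[0.42,0.43,0],[0.56,0.57,0],[0.63,0.65,0],[0.7,0.72,0],[0.7,0.72,0],[0.7,0.72,0]]' --rotation '[[0,0,0],[0,0,0],[0,0,0],[0,0,0],[0,0,0],[0,0,0],[0,0,0],[0,0,0]]' --gripper '[0.4,0.4,0.4,0.4,0.4,0.4,0.4,0.4]'

```text
t: 9.57
eef_pos: [0.4926, -0.1176, 0.0731]
orientation: [-0.349, -0.617, 0.682, -0.179]
wrist_force: [-1.4, 1.1, -1.9]
grip_width: 0.0574
```

carry_out --dp '[[0.07,0.07,0],[0.14,0.14,0],[0.21,0.21,0],[0.28,0.28,0],[0.28,0.28,0]]' --rotation '[[0,0,0],[0,0,0],[0,0,0],[0,0,0],[0,0,0]]' --gripper '[0.4,0.4,0.4,0.4,0.4]'

```text
t: 10.2
eef_pos: [0.4926, -0.1176, 0.069]
orientation: [-0.349, -0.617, 0.682, -0.179]
wrist_force: [-2.2, 1.0, -1.0]
grip_width: 0.057
```

```bash
python3 - <<'E'
from h import *
o=get_obs();print(o["t"],o["eef_pos"],o["wrist_force"])
i=capture("wrist");s=capture("side")
x=cv2.resize(i[30:230,165:355],(456,480),interpolation=cv2.INTER_CUBIC)
v=cv2.resize(s[150:225,245:299],(344,480),interpolation=cv2.INTER_CUBIC)
cv2.imwrite("pics/w7.png",np.hstack([x,v]))
E
```

```text
10.2 [ 0.4926389  -0.11758915  0.06904269] [-2.19734628  0.98729801 -1.01585738]
```

View pics/w7.png

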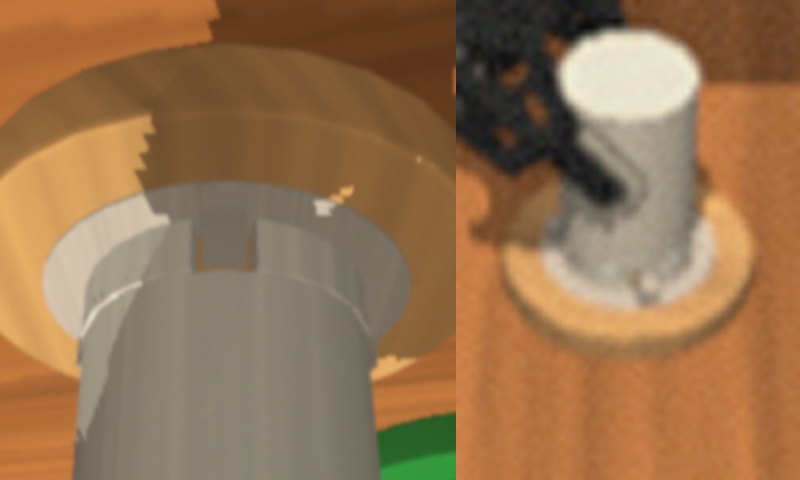

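The lug sits centred in the notch (224,245) and the rim is almost on the foot. I ease down until contact.

carry_out --dp '[[0.05,0.05,0],[0.1,0.1,0],[0.14,0.14,0],[0.14,0.14,0]]' --rotation '[[0,0,0],[0,0,0],[0,0,0],[0,0,0]]' --gripper '[0.4,0.4,0.4,0.4]'

```text
t: 10.8
eef_pos: [0.4926, -0.1175, 0.0685]
orientation: [-0.349, -0.617, 0.682, -0.178]
wrist_force: [-3.9, 1.6, 5.7]
grip_width: 0.0571
```

carry_out --dp '[[-0.1,-0.1,0],[-0.1,-0.1,0],[-0.1,-0.1,0],[-0.1,-0.1,0],[-0.1,-0.1,0],[-0.1,-0.1,0]]' --rotation '[[0,0,0],[0,0,0],[0,0,0],[0,0,0],[0,0,0],[0,0,0]]' --gripper '[0.7,1,1,1,1,1]'

```text
t: 11.55
eef_pos: [0.4927, -0.1176, 0.0685]
orientation: [-0.349, -0.617, 0.682, -0.179]
wrist_force: [-0.3, 0.8, 0.4]
grip_width: 0.0851
```

carry_out --dp '[[-2,0,0],[-4,0,0],[-7,0,0],[-10,0,0],[-14,0,0],[-14,0,0],[-14,0,0]]' --rotation '[[0,0,0],[0,0,0],[0,0,0],[0,0,0],[0,0,0],[0,0,0],[0,0,0]]' --gripper '[1,1,1,1,1,1,1]'

```text
t: 12.42
eef_pos: [0.5889, -0.1434, 0.165]
orientation: [-0.349, -0.617, 0.682, -0.178]
wrist_force: [-0.2, 0.2, 0.2]
grip_width: 0.0854
```

```bash
python3 - <<'E'
from h import *
o=get_obs();print(o["t"],o["eef_pos"],o["wrist_force"])
i=capture("wrist");s=capture("side");C=cam("wrist",o);S=cam("side")
th=np.linspace(0,2*np.pi,90);L=[np.c_[.504+r*np.cos(th),-.1205+r*np.sin(th),0*th+z] for z,r in((.015,.029),(.110,.029),(.015,.055))]
def ov(v,C,sc,x,y,c):
    for P in L:cv2.polylines(v,[((proj(C,P)-[x,y]+.5)*sc-.5).round().astype(int)],True,c,1)
x=cv2.resize(i[60:260,165:355],(456,480),interpolation=cv2.INTER_CUBIC);ov(x,C,2.4,165,60,(0,255,0))
v=cv2.resize(s[150:225,245:299],(344,480),interpolation=cv2.INTER_CUBIC);ov(v,S,6.4,245,150,(0,255,0))
cv2.imwrite("pics/w8.png",np.hstack([x,v]))
E
```

```text
12.425 [ 0.58887559 -0.14344832  0.16503877] [-0.21567212  0.17243513  0.22894791]
```

The viewer limit is reached, so I check the closed end's height numerically: segment the bright disc in the side view and compare it with the model at z = 0.110 and 0.118. I do the same for rim and foot contact in the wrist view.

```bash
python3 - <<'E'
from h import *
s=capture("side");S=cam("side");th=np.linspace(0,2*np.pi,180)
m=(s.min(2)>185).astype(np.uint8);m[:, :245]=0;m[:,299:]=0;m[:145]=0;m[185:]=0
n,lab,st,ce=cv2.connectedComponentsWithStats(m);k=1+st[1:,4].argmax();print("disc",st[k],ce[k])
for z in(.110,.118):
    e=proj(S,np.c_[.504+.029*np.cos(th),-.1205+.029*np.sin(th),0*th+z]);print(z,e.min(0).round(1),np.ptp(e,axis=0).round(1),e.mean(0).round(1))
o=get_obs();i=capture("wrist");C=cam("wrist",o)
for z in(.110,.118,.026,.034,.015,.023):
    w=np.radians(-13.5);r=.029 if z!=.015 else .029
    print(z,proj(C,[.504+r*np.cos(w),-.1205+r*np.sin(w),z]).round(1), proj(C,[.504+r*np.cos(w+.5),-.1205+r*np.sin(w+.5),z]).round(1))
u,_=proj(C,[.504+.029*np.cos(w),-.1205+.029*np.sin(w),.02])[0]
print(int(u),"notch col",list(enumerate(i[90:260,int(u)].tolist(),90))[::3])
u2=proj(C,[.504+.029*np.cos(w+.5),-.1205+.029*np.sin(w+.5),.02])[0][0]
print(int(u2),"rim col",i[90:260,int(u2),1].tolist())
E
```

```text
disc [262 156  21  13 210] [272.08571429 162.2952381 ]
0.11 [260.9 154.3] [22.1 14. ] [271.9 161.2]
0.118 [260.9 151.9] [22.3 13.9] [271.9 158.8]
0.11 [[259.1 207. ]] [[239.5 209. ]]
0.118 [[259.  217.7]] [[239.1 219.7]]
0.026 [[259.6 109.9]] [[242.5 113. ]]
0.034 [[259.6 118.1]] [[242.3 121. ]]
0.015 [[259.7  99.1]] [[242.9 102.2]]
0.023 [[259.7 106.9]] [[242.6 110. ]]
259 notch col [(90, [90, 149, 200]), (93, [140, 160, 177]), (96, [97, 112, 125]), (99, [100, 114, 126]), (102, [163, 184, 200]), (105, [168, 190, 205]), (108, [108, 124, 138]), (111, [112, 128, 138]), (114, [119, 135, 144]), (117, [119, 135, 144]), (120, [118, 135, 144]), (123, [119, 135, 144]), (126, [119, 134, 144]), (129, [118, 134, 144]), (132, [118, 135, 143]), (135, [118, 135, 143]), (138, [119, 135, 144]), (141, [120, 135, 144]), (144, [119, 134, 143]), (147, [119, 134, 143]), (150, [119, 134, 142]), (153, [119, 134, 143]), (156, [119, 135, 142]), (159, [120, 136, 143]), (162, [119, 135, 142]), (165, [120, 136, 144]), (168, [119, 135, 142]), (171, [119, 136, 143]), (174, [120, 136, 145]), (177, [121, 136, 145])
[... 762 characters left out ...]
6, 158, 153, 152, 154, 153, 152, 153, 153, 154, 154, 154, 153, 154, 153, 154, 153, 155, 154, 154, 154, 153, 154, 154, 155, 155, 154, 155, 155, 154, 155, 155, 156, 156, 156, 156, 156, 155, 155, 155, 156, 155, 157, 156, 156, 155, 157, 156, 156, 156, 156, 155, 156, 156, 156, 156, 155, 156, 156, 155, 155, 155, 154, 155, 155, 155, 155, 155, 155, 156, 156, 156, 155, 155, 154, 154, 154, 155, 154, 155, 154, 154, 155, 154, 154, 155, 155, 154, 155, 154, 153, 151, 153, 172, 207, 229, 233, 232, 230, 230, 230, 230, 231, 230, 228, 228, 228, 229, 229, 230, 231, 231, 232, 231, 229, 228, 224, 193, 133, 86, 78, 78, 77, 75, 73, 72, 73, 72, 69, 70, 71, 71, 72, 72, 73, 74, 75, 74, 73, 72, 67, 64, 62, 61, 63, 61]
```

```bash
python3 - <<'E'
from h import *
a=cv2.imread("pics/side0.png");b=capture("side")
for n,(x,y,w,h) in dict(bowl=(145,210,45,35),compact=(174,172,34,25),rack=(125,250,65,88)).items():
    print(n,cv2.absdiff(a,b)[y:y+h,x:x+w].mean().round(2))
print(hand_in())
E
```

```text
bowl 12.08
compact 16.19
rack 15.87
the job is handed in; nothing more can be done
None
```

I placed the tumbler upside down on the light wooden stand, notches over the lugs, released it and handed in at about 12.5 s. It appears fully seated, but my last check on the bystanders was inconclusive.

- **How it was done:** I gripped the smaller tumbler near its closed end and inverted it with a half turn about the tool axis. I aligned it to the lugs at about -13.5° by camera, lowered it until light contact (about 6 N), then opened and backed off.
- **Seating:** In the wrist view the closed end's edge is at row 207, where the model puts it at 110 mm height (row 218 would mean 8 mm too high). The rim meets the foot at row 103, with 102 expected. The side view puts the closed end's disc about 1 pixel below the 110 mm position, so it is not standing on the lugs.
- **Contact:** After retreating, the wrist force was near zero and the gripper was open and clear.
- **Bystanders:** The before/after image difference in the side view was not near zero: mean 12–16 grey levels around the bowl, compact and rack. I didn't save that last picture and had used up the viewer, so I could not separate camera noise, shadows or the arm in view from real movement. The arm's planned path stayed clear of all three, and no force reading showed unexpected contact.

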